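# Release the gauge arm and draw it out to the set clip

### The job

The telescoping gauge arm on the seed drill bench is locked shut. Press its lock button fully down to release it, then draw the arm out by its upright post until the pointer lines up with the middle of the set clip on the scale, and finish while still holding it there against its return spring. Leave the seed disc, meter cap and socket lying where they are.

Things in the scene. Friction and masses are not known exactly. Their poses are not given: they have to be found in the camera images.
- gauge: Fixed bench gauge. Origin on the counter below the telescope's centre line, z up; the arm extends along its own +y (to the robot's left, yaw varies +-0.4 rad). In mm: base plate x -40..70, y -260..130, 12 tall; aluminium tube 34 wide, y -250..-90, top 53; dark lock collar 44 x 44 at y -120, top 64, button in its top; rule beside it with a line every 10: x 36..62, y -64..121, top 30.
- lock_button (a joint): Lock button travel in m: 0 = up (arm locked), 0.008 = fully down. It needs about 3 N to move, ends on a hard stop, and stays down when let go. The arm is free from 0.006 m on; before that it can be drawn only about 2 mm.
- button_top (a point): Centre of the top face of the round black lock button, 22 mm across, standing 11 mm above the collar, top 75 mm above the counter when up; it is pressed straight down.
- gauge_slide (a joint): Extension of the telescoping arm in m: 0 = shut (the start), 0.13 = end stop. Once unlocked a spring pulls it back towards 0 with 3 to 4.6 N; let go, it slides shut.
- grip (a point): Point to grip on the arm's post: a dark steel square post 20 x 20 mm (sides along the gauge's x and y), free from 50 to 112 mm above the counter, on the arm's end block (30 x 30 mm). The point is on its axis, 92 mm above the counter, 20 mm below the post's top. With the arm shut it is 90 mm from the button along the gauge's +y. Moves with the arm.
- pointer (a point): Tip of the arm's pointer: a flat steel finger, 3 mm wide at the tip, that reaches from the end block along the gauge's +x over the rule, 38 mm above the counter. It is at the same gauge y as the post's axis.
- set_clip: Dark steel clip fixed on the rule's outer edge, 12 mm wide along the scale, 14 mm deep, top 52 mm above the counter, pale line across its middle. Origin: middle of its underside, on the rule, 58 mm from the telescope's centre line; axes parallel to the gauge's. It marks the setting: the pointer must reach the same gauge y (arm out 45 to 115 mm, varies). The pointer passes 2 mm clear of it.
- seed_disc: Loose yellow plastic seed disc, 150 mm across, 6 mm thick with a 14 mm tall hub; origin at the centre of its underside. Bystander on the gauge's +x side.
- meter_cap: Loose red aluminium meter cap, 84 mm across, 34 mm tall; origin at the centre of its underside. Bystander on the gauge's +x side.
- socket: Loose chrome socket standing upright, 28 mm across, 38 mm tall; origin at the centre of its underside. Bystander on the gauge's -x side.

How it is judged:
By the outcome, as a careful person would: the job done as asked, in the order asked, and still so for the second after the job is handed in, while the arm keeps its last pose, push and grip.
It also fails if it takes over 38 s, if anything falls off the work surface, if the arm or the gripper's body presses on something with over 40 N, if the wrist force passes 120 N, or if a joint passes its speed limit or range.

### The arm

A 6-joint arm with a two-finger parallel gripper is mounted at the origin on the work surface. World frame = base frame: x ahead of the robot, y to its left, z up, the work surface at z = 0. Lengths are in mm, angles in rad, forces in N, time in s.
With the tool pointing down it reaches from about 425 to 925 mm from the base axis. Payload 12.5 kg.
Tool frame: the origin (TCP) lies between the finger pads; the fingertips stand 14 mm ahead of it and the grasp point (between the pads) lies 5 mm behind it; z points along the fingers, x is the direction in which the jaws open and shut, and the axes are right-handed (so a half turn about z gives the same grasp; the last joint's range is limited). The gripper opens to 85 mm and grips with 20 to 120 N. Pads are 22 mm wide; open, the fingers measure 114 mm over their backs; the gripper's body (76 mm by 85 mm) begins 54 mm behind the grasp point. The pads swing forward as they close: fully open they stand 13 mm farther back than shut.
Start: joints at [1.075, 0.491, 1.559, -0, 1.092, -0.106], TCP at [237.488, 578.141, 209.427] pointing down, gripper open.
Joint ranges: [-3.1, 3.1], [-0.84, 2.19], [0.05, 2.79], [-1.13, 4.28], [0.06, 2.93], [-2.69, 2.69]. Speed limits (rad/s): [2.22, 2.22, 2.79, 3.14, 3.14, 3.14].

### API

Orientations are given as [roll, pitch, yaw] about the fixed x, y, z axes, in that order (R = Rz(yaw) Ry(pitch) Rx(roll)).
In Python, from bench import ctrl gives the robot as it stands.
- The arm moves only by the shell command python3 -m creep 'ROWS'. ROWS is JSON, a list that holds one entry, the list of rows, each a list of 7 numbers: the turn, a rotation vector about the tool's x, y, z in units of 6 degrees (1.0 is 6 degrees), then the shift along the tool's x, y, z in m, then the finger opening in m, from 0 to 0.0854. A call has 1 to 20 rows; each row shifts and turns the commanded pose from where the row before left it, along the tool's axes as they then stand; what a row does not reach is not made up. A row lasts 1/12 s, in which the tool goes at most 41.7 mm and 7.16 degrees, less where a joint would pass 70% of its speed; a pose out of reach is approached as far as the arm can. A call with a gripper value outside its range is refused whole. The fingers move at their own pace and stop on an object; the grip force is fixed at half the most. Time passes only in rows, so rows that do not move let the fingers close. It gives the time, the measured TCP pose, the force and the opening at its end, in the units of the state.
- ctrl.sense(): the state, without advancing time (a new reading comes with each control period).
- ctrl.capture(name): name is "scene" or "top" or "wrist"; returns the picture (420x560x3 uint8, red, green, blue); there is no depth.
- ctrl.camera_info(name): a dict with "K" (3x3 intrinsics, pixels), "T" (4x4, takes a point from camera to world coordinates). Camera axes: x right, y up, looking along -z (the intrinsics and any distortion apply to the point x, -y, -z); pixel columns grow to the right and rows downward; lengths in mm; the calibration is good to about 2 mm. The wrist camera is an equidistant fisheye: a pixel r from the principal point sees the ray r / f radians off the axis. A picture is of the moment at which its call begins: read the wrist's pose just before it. camera_info takes no time and is no camera call; for the wrist camera it gives the pose at the moment of the call.
- ctrl.sign_off(): hands the job in, once; it reports no verdict.
The state is a dict: "t": time; "q": joint angles; "dq": joint speeds; "effort": joint torques, N m; "tcp_pos": TCP position; "tcp_rot": TCP orientation; "contact_force": force on the tool from outside, world axes, zero at the start; "wrist_torque": the same for the moment, N m; "gripper_width": finger opening in mm.
Only numpy, scipy, OpenCV 4.12 (cv2) and the standard library are available. Lean on these libraries where they do the work, as an engineer would, in place of code of your own. Each camera call takes 0.05 s, during which the arm holds its last target.

## Working session

There is one attempt and no reset: what is moved stays moved. The work goes in short steps, Python scripts to look and compute and a shell command to move; the robot and the scene stay as the last step left them, time stands still between calls to the robot, and variables do not carry over. Pictures are saved under pics/ and viewed, and the job is handed in when it is done.

```bash
mkdir -p pics; ls
python3 - <<'E'
from bench import ctrl
import cv2
print(ctrl.sense())
for n in("scene","top"):
    im=ctrl.capture(n);cv2.imwrite(f"pics/{n}0.png",im[:,:,::-1])
    i=ctrl.camera_info(n);print(n,i)
E
```

```text
pics
{'t': 0.0, 'q': array([ 1.07535987e+00,  4.91567544e-01,  1.55948592e+00,  8.88508637e-06,
        1.09170931e+00, -1.05599381e-01]), 'dq': array([ 0.0007565 ,  0.0004647 , -0.00039374,  0.00078974,  0.00229219,
       -0.00145462]), 'effort': array([ 4.11942165e-03, -6.18437147e+01, -2.61600602e+01,  1.21044231e-04,
        3.96421194e-03, -4.76798846e-05]), 'tcp_pos': array([237.37088538, 577.87724975, 208.81023845]), 'tcp_rot': array([-3.14146148e+00,  1.16277316e-03,  1.18095523e+00]), 'contact_force': array([-0.26339465,  0.64884854, -0.50915061]), 'wrist_torque': array([ 0.0135672 , -0.01441508, -0.02605031]), 'gripper_width': 85.04692527527742}
scene {'K': array([[545.31401564,   0.        , 284.40400487],
       [  0.        , 545.31401564, 207.21335867],
       [  0.        ,   0.        ,   1.        ]]), 'T': array([[ 7.23851588e-01, -5.18950799e-01,  4.54674551e-01,
         9.93163488e+02],
       [ 6.89947665e-01,  5.47621102e-01, -4.73374427e-01,
        -3.66112512e+02],
       [-3.33134150e-03,  6.56354475e-01,  7.54445296e-01,
         7.20216644e+02],
       [ 0.00000000e+00,  0.00000000e+00,  0.00000000e+00,
         1.00000000e+00]])}
top {'K': array([[540.08176389,   0.        , 282.55144968],
       [  0.        , 540.08176389, 217.9456771 ],
       [  0.        ,   0.        ,   1.        ]]), 'T': array([[ 1.10523994e-01,  9.73698868e-01, -1.99235941e-01,
         4.60743952e+02],
       [-9.93861607e-01,  1.07300287e-01, -2.69398492e-02,
         2.37718624e+01],
       [-4.85322698e-03,  2.00990453e-01,  9.79581178e-01,
         9.32597323e+02],
       [ 0.00000000e+00,  0.00000000e+00,  0.00000000e+00,
         1.00000000e+00]])}
```

View pics/scene0.png

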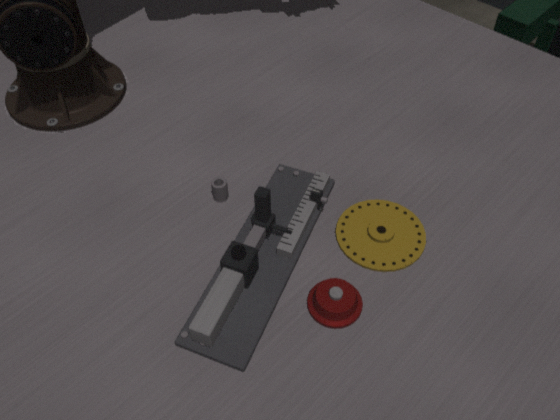

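View pics/top0.png

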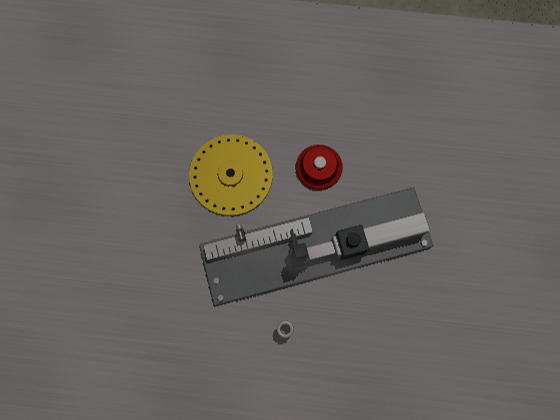

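Run:
```python
import cv2
a=cv2.imread("pics/top0.png");b=cv2.imread("pics/scene0.png")
cv2.imwrite("pics/top0c.png",cv2.resize(a[130:330,190:450],None,fx=3,fy=3,interpolation=cv2.INTER_CUBIC))
cv2.imwrite("pics/scene0c.png",cv2.resize(b[130:330,160:420],None,fx=3,fy=3,interpolation=cv2.INTER_CUBIC))
```

```text
(no output)
```

View pics/top0c.png

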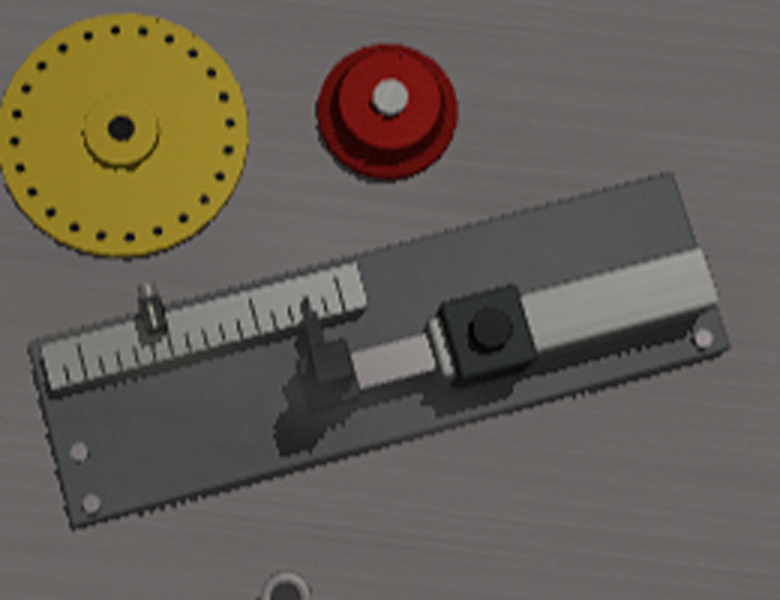

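View pics/scene0c.png

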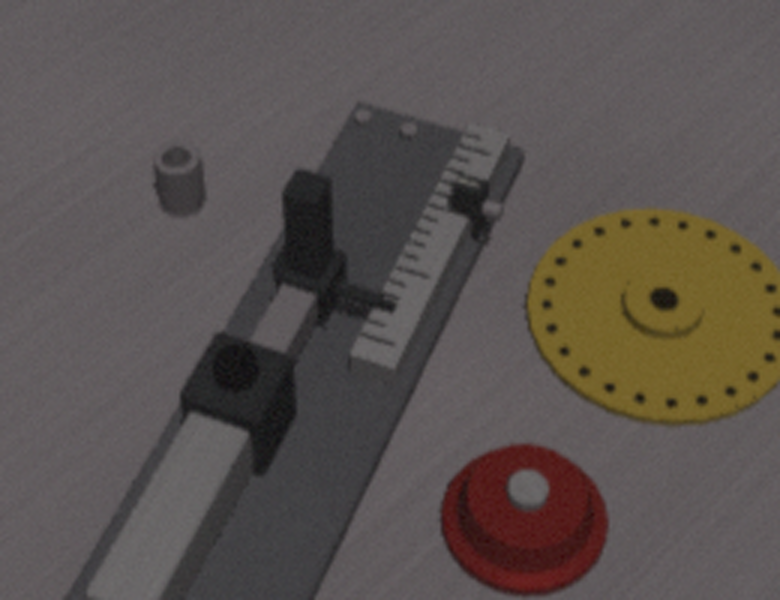

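```bash
cat > h.py <<'E'
import numpy as np
from bench import ctrl
from scipy.optimize import least_squares
def proj(info,P):
    T=np.linalg.inv(info["T"]);c=T[:3,:3]@np.asarray(P,float)+T[:3,3]
    v=np.array([c[0],-c[1],-c[2]]);p=info["K"]@v;return p[:2]/p[2]
def g2w(g,p):
    c,s=np.cos(g[2]),np.sin(g[2]);return np.array([g[0]+c*p[0]-s*p[1],g[1]+s*p[0]+c*p[1],p[2]])
def full(c,off): return (np.array(c)+.5)/3-.5+np.array(off)
E
cat > fit.py <<'E'
from h import *
I={n:ctrl.camera_info(n) for n in("top","scene")}
off={"top":(190,130),"scene":(160,130)}
obs=[("top",(670,173),(70,-260,12)),("top",(728,347),(-40,-260,12)),("top",(72,526),(-40,130,12)),("top",(33,342),(70,130,12)),
("top",(491,327),(0,-120,75)),("top",(358,262),(62,-64,30)),("top",(367,299),(36,-64,30)),("top",(40,347),(62,121,30)),("top",(50,388),(36,121,30)),
("scene",(236,364),(0,-120,75)),("scene",(308,184),(0,-30,112)),("scene",(350,358),(36,-64,30)),("scene",(397,370),(62,-64,30)),("scene",(472,125),(36,121,30)),("scene",(510,140),(62,121,30)),("scene",(360,103),(-40,130,12))]
def r(g): return np.concatenate([proj(I[n],g2w(g,p))-full(c,off[n]) for n,c,p in obs])
s=least_squares(r,[480,100,0],loss="soft_l1");g=s.x
print(g)
for o,e in zip(obs,r(g).reshape(-1,2)):print(o[0],o[2],e.round(1))
np.save("g.npy",g)
# offset per cam
for n in I:
    m=[o for o in obs if o[0]==n]
    s2=least_squares(lambda g:np.concatenate([proj(I[n],g2w(g,p))-full(c,off[n]) for _,c,p in m]),g);print(n,s2.x)
# clip
for n,c in(("top",(150,302)),("top",(150,325)),("scene",(468,187))):
    x=least_squares(lambda v:proj(I[n],g2w(g,(v[0],v[1],52)))-full(c,off[n]),[58,50]).x;print("clip",n,x)
x=least_squares(lambda v:proj(I["scene"],g2w(g,(v[0],v[1],38)))-full((393,303),off["scene"]),[58,-30]).x;print("ptr",x)
x=least_squares(lambda v:proj(I["top"],g2w(g,(v[0],v[1],38)))-full((306,302),off["top"]),[58,-30]).x;print("ptr",x)
print("button",g2w(g,(0,-120,75)),"grip",g2w(g,(0,-30,92)))
E
python3 fit.py
```

```text
[5.70444691e+02 4.22612525e+01 3.73426634e-01]
top (70, -260, 12) [ 0.9 -1.4]
top (-40, -260, 12) [1.2 0.3]
top (-40, 130, 12) [-0.5  0.3]
top (70, 130, 12) [-2.5 -0.7]
top (0, -120, 75) [ 0.  -0.2]
top (62, -64, 30) [-0.8 -0.4]
top (36, -64, 30) [0.4 1.7]
top (62, 121, 30) [-0.2 -0.8]
top (36, 121, 30) [0.  0.3]
scene (0, -120, 75) [0.  0.1]
scene (0, -30, 112) [-0.1  1.1]
scene (36, -64, 30) [-0.1 -0.5]
scene (62, -64, 30) [-0.4  0.5]
scene (36, 121, 30) [-0.5 -0.3]
scene (62, 121, 30) [ 0.7 -1.4]
scene (-40, 130, 12) [-0.5 -0.2]
top [5.70338449e+02 4.19547651e+01 3.74185578e-01]
scene [5.70601394e+02 4.23981147e+01 3.70306023e-01]
clip top [64.99443931 54.07545422]
clip top [52.50965619 57.21963326]
clip scene [58.12779618 53.45327066]
ptr [ 46.03118328 -28.1314366 ]
ptr [ 44.95207578 -29.94941364]
button [614.22165661 -69.4686776   75.        ] grip [581.38893237  14.32876997  92.        ]
```

```bash
python3 -m creep '[[[0,0,-1.0,0,0,0,0],[0,0,-1.0,0,0,0,0],[0,0,-1.0,0,0,0,0],[0,0,-1.0,0,0,0,0],[0,0,-1.0,0,0,0,0],[0,0,-1.0,0,0,0,0],[0,0,-1.0,0,0,0,0],[0,0,-0.28,0,0,0,0],[0,0,0,0,0,0,0]]]'
cat > where.py <<'E'
import sys
from h import *
from scipy.spatial.transform import Rotation as R
g=np.load("g.npy");s=ctrl.sense()
t=g2w(g,eval(sys.argv[1]))
Rm=R.from_euler("xyz",s["tcp_rot"]).as_matrix()
want=R.from_euler("xyz",[np.pi,0,g[2]+np.pi/2]).as_matrix()
print("t",s["t"],"tcp",s["tcp_pos"].round(1),"shift mm",(Rm.T@(t-s["tcp_pos"])).round(1),"turn units",(np.degrees(R.from_matrix(Rm.T@want).as_rotvec())/6).round(3),"F",s["contact_force"].round(1),"w",s["gripper_width"].round(1))
E
python3 where.py "(0,-120,190)"
```

```text
t: 0.85
tcp_pos: [237.4, 578.0, 209.1]
tcp_rot: [-3.141, 0.0, 1.945]
contact_force: [-0.5, -0.2, -0.3]
gripper_width: 0.2Traceback (most recent call last):
  File "where.py", line 8, in <module>
    print("t",s["t"],"tcp",s["tcp_pos"].round(1),"shift mm",(Rm.T@(t-s["tcp_pos"])).round(1),"turn units",(np.degrees(R.from_matrix(Rm.T@want).as_rotvec())/6).round(3),"F",s["contact_force"].round(1),"w",s["gripper_width"].round(1))
                                                                                                                                                                                                            ^^^^^^^^^^^^^^^^^^^^^^^^
AttributeError: 'float' object has no attribute 'round'
```

```bash
sed -i 's/s\["gripper_width"\].round(1)/round(s["gripper_width"],1)/' where.py; python3 where.py "(0,-120,190)"; python3 where.py "(0,-30,230)"
```

```text
t 0.85 tcp [237.4 578.  209.1] shift mm [-740.4  114.3   19.3] turn units [-0.005  0.004  0.004] F [-0.5 -0.2 -0.3] w 0.2
t 0.85 tcp [237.4 578.  209.1] shift mm [-650.4  114.3  -20.7] turn units [-0.005  0.004  0.004] F [-0.5 -0.2 -0.3] w 0.2
```

```bash
python3 -m creep '[[[0,0,0,-0.02,0.005,0,0],[0,0,0,-0.035,0.006,0,0],[0,0,0,-0.035,0.006,0,0],[0,0,0,-0.035,0.006,0,0],[0,0,0,-0.035,0.006,0,0],[0,0,0,-0.035,0.006,0,0],[0,0,0,-0.035,0.006,0,0],[0,0,0,-0.035,0.006,0,0],[0,0,0,-0.035,0.006,0,0],[0,0,0,-0.035,0.006,0,0],[0,0,0,-0.035,0.006,0,0],[0,0,0,-0.035,0.006,0,0],[0,0,0,-0.035,0.006,0,0],[0,0,0,-0.035,0.006,0,0],[0,0,0,-0.035,0.006,0,0],[0,0,0,-0.035,0.006,0,0],[0,0,0,-0.035,0.006,0,0],[0,0,0,-0.035,0.006,0,0],[0,0,0,-0.025,0.004,0,0],[0,0,0,-0.010,0.003,0,0]]]'
python3 where.py "(0,-120,190)"
python3 - <<'E'
from bench import ctrl
import cv2
i=ctrl.camera_info("wrist");im=ctrl.capture("wrist");cv2.imwrite("pics/w1.png",im[:,:,::-1]);print(i)
E
```

```text
t: 2.52
tcp_pos: [581.5, 11.3, 209.0]
tcp_rot: [-3.141, 0.0, 1.939]
contact_force: [-0.4, 0.2, 0.7]
gripper_width: 0.1
t 2.5167 tcp [581.5  11.3 209. ] shift mm [-87.1   1.5  19. ] turn units [-0.001  0.002 -0.048] F [-0.4  0.2  0.7] w 0.1
{'K': array([[325.1922621 ,   0.        , 277.74113308],
       [  0.        , 325.1922621 , 208.99614012],
       [  0.        ,   0.        ,   1.        ]]), 'T': array([[-3.59710628e-01, -8.94426579e-01, -2.65724215e-01,
         5.12971589e+02],
       [ 9.33063872e-01, -3.44898485e-01, -1.02160881e-01,
        -1.44527241e+01],
       [-2.72471803e-04, -2.84686019e-01,  9.58620778e-01,
         3.73439068e+02],
       [ 0.00000000e+00,  0.00000000e+00,  0.00000000e+00,
         1.00000000e+00]])}
```

View pics/w1.png

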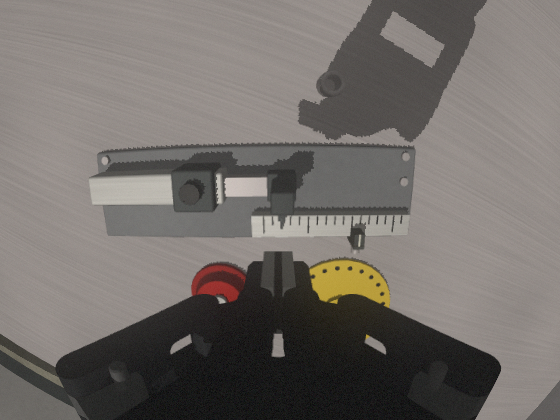

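Run:
```python
import cv2
a=cv2.imread("pics/w1.png")
cv2.imwrite("pics/w1a.png",cv2.resize(a[140:260,165:425],None,fx=3,fy=3,interpolation=cv2.INTER_CUBIC))
```

```text
(no output)
```

View pics/w1a.png

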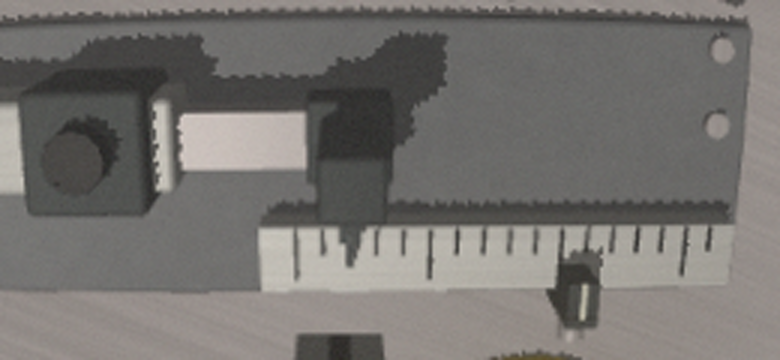

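```bash
cat >> h.py <<'E'
def projw(K,T,P):
    Ti=np.linalg.inv(T);c=Ti[:3,:3]@np.asarray(P,float)+Ti[:3,3]
    v=np.array([c[0],-c[1],-c[2]]);th=np.arctan2(np.hypot(v[0],v[1]),v[2]);d=v[:2]/np.hypot(v[0],v[1])
    return np.array([K[0,2],K[1,2]])+K[0,0]*th*d
E
cat > fw.py <<'E'
from h import *
i=ctrl.camera_info("wrist");K,T=i["K"],i["T"];g=np.load("g.npy")
def loc(c,z): return least_squares(lambda v:projw(K,T,g2w(g,(v[0],v[1],z)))-full(c,(165,140)),[50,0]).x.round(1)
print("button",loc((71,163),75),"clip line",loc((584,285),52),loc((583,318),52),"ptr",loc((349,265),38),"post",loc((352,190),112))
for c in((297,255),(324,245),(376,245),(430,255),(562,245),(637,240),(683,255),(261,260),(729,260)):print(c,loc(c,30))
E
python3 fw.py
```

```text
button [  -0.9 -118.9] clip line [51.  55.7] [64.  56.3] ptr [ 47.5 -29. ] post [ -1.4 -28.7]
(297, 255) [ 46.3 -48.3]
(324, 245) [ 42.4 -38.2]
(376, 245) [ 42.6 -18.9]
(430, 255) [46.6  1.4]
(562, 245) [43.2 51.7]
(637, 240) [41.5 81.5]
(683, 255) [ 47.9 101.3]
(261, 260) [ 48.3 -61.8]
(729, 260) [ 50.4 121.4]
```

```bash
python3 -m creep '[[[0,0,-0.05,-0.03,0,0,0],[0,0,0,-0.03,0.001,0,0],[0,0,0,-0.027,0,0.02,0],[0,0,0,0,0,0.03,0],[0,0,0,0,0,0.03,0],[0,0,0,0,0,0.02,0],[0,0,0,0,0,0.01,0],[0,0,0,0,0,0.003,0],[0,0,0,0,0,0,0],[0,0,0,0,0,0,0]]]'
python3 where.py "(0,-120,89)"
python3 - <<'E'
from bench import ctrl
import cv2
im=ctrl.capture("wrist");cv2.imwrite("pics/w2.png",im[:,:,::-1])
E
```

```text
t: 3.4
tcp_pos: [613.7, -65.9, 97.6]
tcp_rot: [3.14, 0.001, 1.949]
contact_force: [0.4, 0.2, -0.1]
gripper_width: -0.0
t 3.4 tcp [613.7 -65.9  97.6] shift mm [-3.5 -0.8  8.6] turn units [0.013 0.008 0.045] F [ 0.4  0.2 -0.1] w -0.0
```

View pics/w2.png

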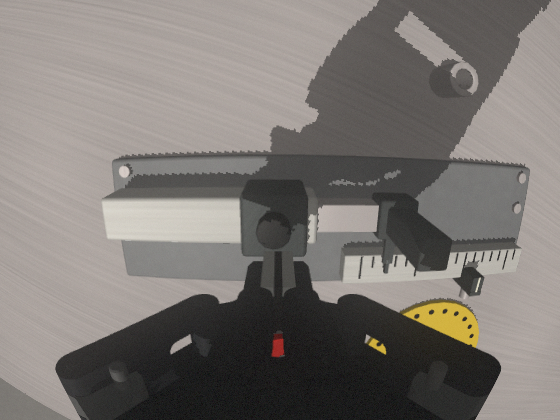

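```bash
python3 -m creep '[[[0,0,0.04,-0.003,-0.0005,0.002,0],[0,0,0,0,0,0.002,0],[0,0,0,0,0,0.002,0],[0,0,0,0,0,0.002,0],[0,0,0,0,0,0,0]]]'
python3 where.py "(0,-120,89)"
python3 -m creep '[[[0,0,0,0,0,0.001,0],[0,0,0,0,0,0.001,0],[0,0,0,0,0,0.001,0],[0,0,0,0,0,0.001,0],[0,0,0,0,0,0,0]]]'
```

```text
t: 3.87
tcp_pos: [613.6, -69.3, 88.0]
tcp_rot: [-3.141, -0.0, 1.944]
contact_force: [-0.5, 0.1, -0.1]
gripper_width: -0.2
t 3.8667 tcp [613.6 -69.3  88. ] shift mm [-0.4  0.5 -1. ] turn units [-0.004 -0.004  0.   ] F [-0.5  0.1 -0.1] w -0.2
t: 4.28
tcp_pos: [613.7, -69.2, 84.2]
tcp_rot: [-3.141, -0.0, 1.944]
contact_force: [-0.9, 0.0, 0.3]
gripper_width: -0.4
```

```bash
python3 -m creep '[[[0,0,0,0,0,0.001,0],[0,0,0,0,0,0.001,0],[0,0,0,0,0,0,0]]]'
python3 -m creep '[[[0,0,0,0,0,0.001,0],[0,0,0,0,0,0.001,0],[0,0,0,0,0,0,0]]]'
python3 - <<'E'
from bench import ctrl
import cv2
for n in("wrist","scene"):
    im=ctrl.capture(n);cv2.imwrite(f"pics/{n}3.png",cv2.resize(im[120:320,130:410] if n=="scene" else im[140:320,160:400],None,fx=2.8,fy=2.8)[:,:,::-1])
E
```

```text
t: 4.53
tcp_pos: [613.7, -69.3, 82.2]
tcp_rot: [-3.141, -0.0, 1.944]
contact_force: [-0.3, -0.7, -0.5]
gripper_width: -0.2
t: 4.78
tcp_pos: [613.7, -69.3, 80.2]
tcp_rot: [-3.141, -0.0, 1.944]
contact_force: [0.8, -0.5, 0.2]
gripper_width: 0.1
```

View pics/wrist3.png

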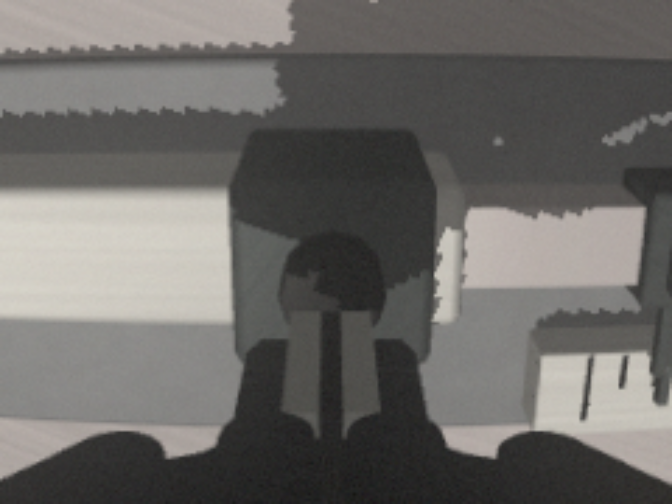

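View pics/scene3.png

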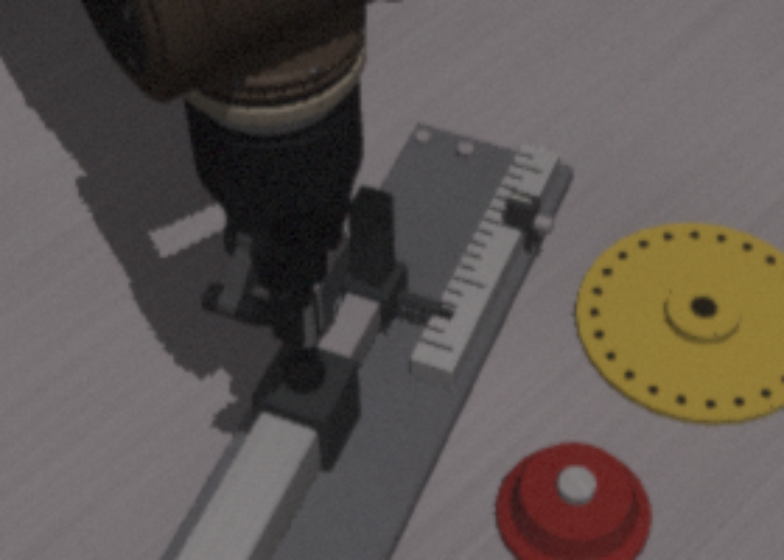

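Run:
```python
from h import *
i=ctrl.camera_info("wrist");K,T=i["K"],i["T"];g=np.load("g.npy");S=ctrl.camera_info("scene")
p=ctrl.sense()["tcp_pos"]
for x in (-11,0,11):
  for d in(0,7,14):
    q=p+[0,0,-d]+np.array([np.cos(g[2])*x,np.sin(g[2])*x,0])
    print(x,d,((projw(K,T,q)-[160,140])*2.8).round(),((proj(S,q)-[130,120])*2.8).round())
for z in(75,67):print(((projw(K,T,g2w(g,(0,-120,z)))-[160,140])*2.8).round(),((proj(S,g2w(g,(0,-120,z)))-[130,120])*2.8).round())
```

```text
-11 0 [327. 259.] [283. 354.]
-11 7 [327. 247.] [284. 362.]
-11 14 [327. 236.] [285. 370.]
0 0 [327. 311.] [302. 360.]
0 7 [327. 298.] [303. 368.]
0 14 [327. 285.] [304. 376.]
11 0 [327. 361.] [322. 367.]
11 7 [327. 346.] [322. 375.]
11 14 [327. 332.] [323. 383.]
[325. 302.] [303. 367.]
[325. 287.] [304. 376.]
```

Run:
```python
from bench import ctrl
import cv2,numpy as np
im=ctrl.capture("scene");c=im[200:270,200:290].astype(float);c=np.clip((c/255)**.5*300,0,255).astype('uint8')
cv2.imwrite("pics/s4.png",cv2.resize(c,None,fx=8,fy=8,interpolation=cv2.INTER_CUBIC)[:,:,::-1])
im=ctrl.capture("wrist");c=im[200:310,220:340].astype(float);c=np.clip((c/255)**.5*300,0,255).astype('uint8')
cv2.imwrite("pics/w4.png",cv2.resize(c,None,fx=5,fy=5,interpolation=cv2.INTER_CUBIC)[:,:,::-1])
```

```text
(no output)
```

View pics/s4.png

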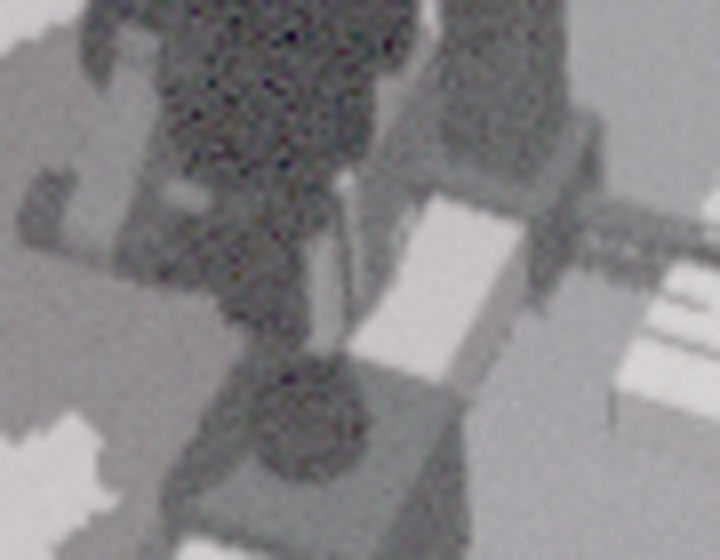

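View pics/w4.png

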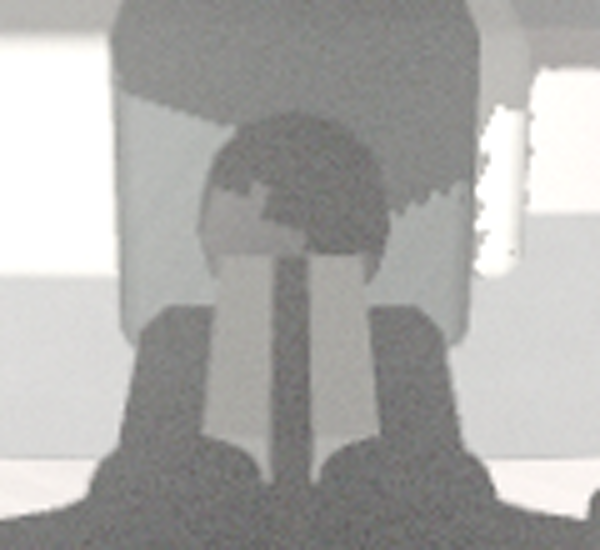

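```bash
for k in 1 ; do python3 -m creep '[[[0,0,0,0,0,0.001,0],[0,0,0,0,0,0.001,0],[0,0,0,0,0,0.001,0],[0,0,0,0,0,0,0]]]'; done
python3 -m creep '[[[0,0,0,0,0,0.001,0],[0,0,0,0,0,0.001,0],[0,0,0,0,0,0.001,0],[0,0,0,0,0,0,0]]]'
```

```text
t: 5.32
tcp_pos: [613.7, -69.3, 77.1]
tcp_rot: [-3.141, -0.0, 1.944]
contact_force: [0.1, 0.8, -0.6]
gripper_width: 0.2
t: 5.65
tcp_pos: [613.7, -69.3, 74.2]
tcp_rot: [-3.141, -0.0, 1.944]
contact_force: [-0.8, -1.0, -0.7]
gripper_width: -0.0
```

Run:
```python
from bench import ctrl
import cv2,numpy as np
im=ctrl.capture("scene");c=im[200:270,200:290].astype(float);c=np.clip((c/255)**.5*300,0,255).astype('uint8')
cv2.imwrite("pics/s5.png",cv2.resize(c,None,fx=8,fy=8,interpolation=cv2.INTER_CUBIC)[:,:,::-1])
```

```text
(no output)
```

View pics/s5.png

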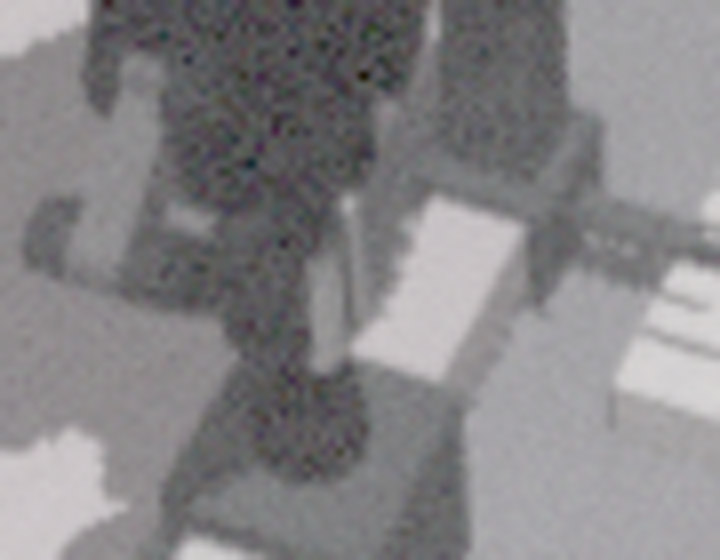

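```bash
python3 -m creep '[[[0,0,0,0,0,0.0015,0],[0,0,0,0,0,0.0015,0],[0,0,0,0,0,0.001,0],[0,0,0,0,0,0,0]]]'
python3 -m creep '[[[0,0,0,0,0,0.0015,0],[0,0,0,0,0,0.0015,0],[0,0,0,0,0,0,0]]]'
python3 -m creep '[[[0,0,0,0,0,0.001,0],[0,0,0,0,0,0.001,0],[0,0,0,0,0,0,0]]]'
```

```text
t: 6.03
tcp_pos: [613.6, -69.3, 70.1]
tcp_rot: [-3.141, -0.0, 1.944]
contact_force: [0.4, 0.1, 1.1]
gripper_width: -0.4
t: 6.28
tcp_pos: [613.7, -69.3, 67.1]
tcp_rot: [-3.141, -0.0, 1.944]
contact_force: [0.1, 0.2, -0.5]
gripper_width: -0.0
t: 6.53
tcp_pos: [613.7, -69.3, 65.2]
tcp_rot: [-3.141, -0.0, 1.944]
contact_force: [-0.0, -1.2, 0.2]
gripper_width: 0.2
```

Run:
```python
from bench import ctrl
import cv2,numpy as np
def g(c): return np.clip((c/255.)**.5*300,0,255).astype('uint8')
c=g(ctrl.capture("scene")[180:270,190:290]); w=g(ctrl.capture("wrist")[200:290,225:325])
cv2.imwrite("pics/sw6.png",cv2.resize(np.hstack([c,w]),None,fx=4,fy=4,interpolation=cv2.INTER_CUBIC)[:,:,::-1])
```

```text
(no output)
```

View pics/sw6.png

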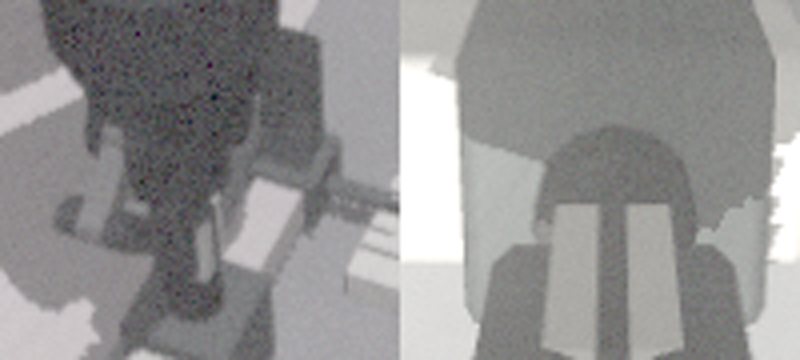

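```bash
python3 -m creep '[[[0,0,0,0,0,0.001,0],[0,0,0,0,0,0.001,0],[0,0,0,0,0,0,0]]]'
python3 -m creep '[[[0,0,0,0,0,0.001,0],[0,0,0,0,0,0.001,0],[0,0,0,0,0,0,0]]]'
```

```text
t: 6.88
tcp_pos: [613.7, -69.3, 63.2]
tcp_rot: [-3.142, -0.0, 1.944]
contact_force: [-0.4, 0.4, 0.1]
gripper_width: 0.0
t: 7.13
tcp_pos: [613.7, -69.3, 61.2]
tcp_rot: [-3.141, -0.0, 1.944]
contact_force: [-0.5, -1.2, -1.3]
gripper_width: 0.0
```

```bash
python3 -m creep '[[[0,0,0,0,0,0.001,0],[0,0,0,0,0,0.001,0],[0,0,0,0,0,0,0]]]'
python3 - <<'E'
from bench import ctrl
import cv2,numpy as np
def g(c): return np.clip((c/255.)**.4*300,0,255).astype('uint8')
c=g(ctrl.capture("scene")[200:270,200:300]); w=g(ctrl.capture("top")[200:270,300:400])
cv2.imwrite("pics/sw7.png",cv2.resize(np.vstack([c,w]),None,fx=4,fy=4,interpolation=cv2.INTER_CUBIC)[:,:,::-1])
E
```

```text
t: 7.38
tcp_pos: [613.7, -69.3, 59.2]
tcp_rot: [-3.141, -0.0, 1.944]
contact_force: [-0.5, 0.9, 0.3]
gripper_width: 0.3
```

View pics/sw7.png

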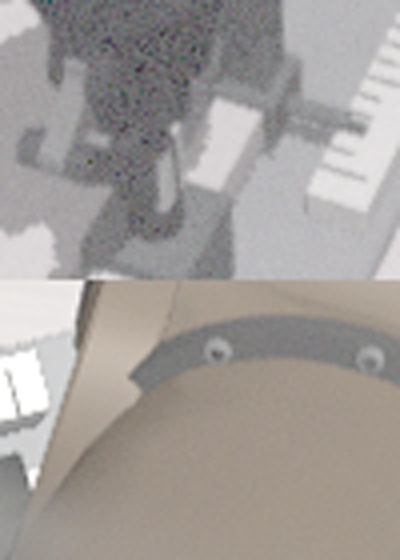

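```bash
python3 -m creep '[[[0,0,0,0,0,0.001,0],[0,0,0,0,0,0.001,0],[0,0,0,0,0,0,0]]]'
python3 -m creep '[[[0,0,0,0,0,0.001,0],[0,0,0,0,0,0.001,0],[0,0,0,0,0,0,0]]]'
```

```text
t: 7.73
tcp_pos: [613.7, -69.3, 57.2]
tcp_rot: [-3.141, -0.0, 1.944]
contact_force: [0.5, -1.0, -0.4]
gripper_width: 0.1
t: 7.98
tcp_pos: [613.7, -69.3, 55.2]
tcp_rot: [-3.141, -0.0, 1.944]
contact_force: [0.9, -0.6, -0.3]
gripper_width: 0.2
```

Run:
```python
from bench import ctrl
import cv2,numpy as np
def g(c): return np.clip((c/255.)**.4*300,0,255).astype('uint8')
c=g(ctrl.capture("scene")[170:270,190:290]);w=g(ctrl.capture("wrist")[190:290,225:325])
cv2.imwrite("pics/sw8.png",cv2.resize(np.hstack([c,w]),None,fx=4,fy=4,interpolation=cv2.INTER_CUBIC)[:,:,::-1])
```

```text
(no output)
```

View pics/sw8.png

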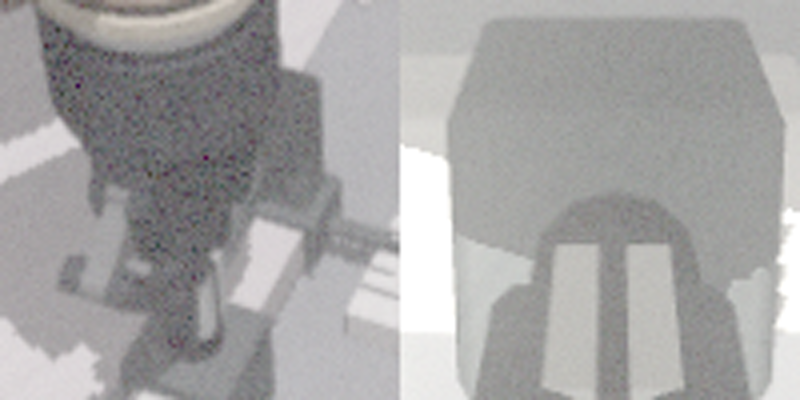

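Run:
```python
from h import *
from scipy.spatial.transform import Rotation as R
i=ctrl.camera_info("wrist");K,T=i["K"],i["T"];s=ctrl.sense();Rm=R.from_euler("xyz",s["tcp_rot"]).as_matrix()
print("cam in tool",(Rm.T@(T[:3,3]-s["tcp_pos"])).round(1))
def ray(px):
    d=np.array(px)-K[:2,2];r=np.hypot(*d);th=r/K[0,0]
    v=np.array([*(d/r*np.sin(th)),np.cos(th)]);return Rm.T@T[:3,:3]@np.array([v[0],-v[1],-v[2]])
o=Rm.T@(T[:3,3]-s["tcp_pos"])
for px in((262.5,251),(278,251),(294,251)):
    d=ray(px)
    for y in(-11,0,11):print(px,y,(o+d*(y-o[1])/d[1]).round(1))
S=ctrl.camera_info("scene");print(proj(S,s["tcp_pos"]))
for x in (-11,0,11):
  for d in(-30,-20,-10,0,10): print(x,d,((proj(S,s["tcp_pos"]+Rm@np.array([0,x,d]))-[190,170])*4).round(),end=" ")
  print()
```

```text
cam in tool [   0.6  -73.2 -164.4]
(262.5, 251) -11 [ -6.6 -11.  -24.5]
(262.5, 251) 0 [-7.9  0.   0.3]
(262.5, 251) 11 [-9.1 11.  25.1]
(278, 251) -11 [  0.7 -11.  -24.4]
(278, 251) 0 [0.7 0.  0.3]
(278, 251) 11 [ 0.7 11.  25.1]
(294, 251) -11 [  8.2 -11.  -24.5]
(294, 251) 0 [9.6 0.  0.3]
(294, 251) 11 [10.9 11.  25. ]
[239.13667164 258.73412176]
-11 -30 [164. 298.] -11 -20 [166. 314.] -11 -10 [168. 330.] -11 0 [170. 346.] -11 10 [172. 361.] 
0 -30 [191. 307.] 0 -20 [193. 323.] 0 -10 [195. 339.] 0 0 [197. 355.] 0 10 [198. 370.] 
11 -30 [219. 316.] 11 -20 [220. 332.] 11 -10 [222. 348.] 11 0 [223. 364.] 11 10 [225. 379.]
```

```bash
python3 -m creep '[[[0,0,0,0,0,0.001,0],[0,0,0,0,0,0.001,0],[0,0,0,0,0,0,0]]]'
python3 -m creep '[[[0,0,0,0,0,0.001,0],[0,0,0,0,0,0.001,0],[0,0,0,0,0,0,0]]]'
python3 - <<'E'
from bench import ctrl
import cv2,numpy as np
def g(c): return np.clip((c/255.)**.4*300,0,255).astype('uint8')
c=g(ctrl.capture("scene")[170:270,190:290]);w=g(ctrl.capture("wrist")[190:290,225:325])
cv2.imwrite("pics/sw9.png",cv2.resize(np.hstack([c,w]),None,fx=4,fy=4,interpolation=cv2.INTER_CUBIC)[:,:,::-1])
E
```

```text
t: 8.33
tcp_pos: [613.8, -69.3, 53.2]
tcp_rot: [-3.142, -0.0, 1.944]
contact_force: [-0.3, 0.2, 0.0]
gripper_width: 0.3
t: 8.58
tcp_pos: [613.8, -69.3, 51.3]
tcp_rot: [3.141, -0.0, 1.944]
contact_force: [0.5, -0.9, -0.2]
gripper_width: 0.0
```

View pics/sw9.png

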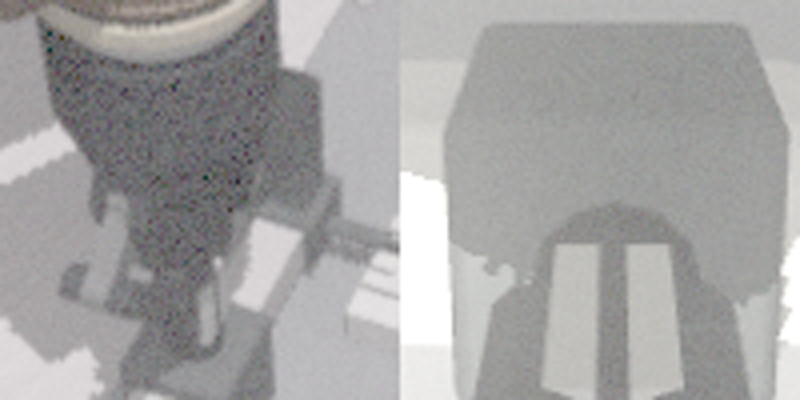

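Run:
```python
from h import *
i=ctrl.camera_info("wrist");K,T=i["K"],i["T"];g=np.load("g.npy");S=ctrl.camera_info("scene")
for p in((-22,-142,64),(-22,-98,64),(-22,-142,20),(-22,-98,20),(-11,-120,75),(-11,-120,67),(-11,-120,64),(11,-120,75),(11,-120,67),(0,-120,75),(0,-120,67),(22,-98,64),(22,-142,64)):
    print(p,((projw(K,T,g2w(g,p))-[225,190])*4).round(),((proj(S,g2w(g,p))-[190,170])*4).round())
```

```text
(-22, -142, 64) [ 26. 126.] [115. 369.]
(-22, -98, 64) [381. 126.] [168. 281.]
(-22, -142, 20) [64. 35.] [126. 436.]
(-22, -98, 20) [346.  35.] [176. 349.]
(-11, -120, 75) [203. 244.] [166. 315.]
(-11, -120, 67) [204. 218.] [168. 328.]
(-11, -120, 64) [204. 209.] [169. 333.]
(11, -120, 75) [204. 404.] [221. 334.]
(11, -120, 67) [204. 372.] [222. 347.]
(0, -120, 75) [204. 326.] [194. 325.]
(0, -120, 67) [204. 297.] [195. 337.]
(22, -98, 64) [365. 429.] [274. 316.]
(22, -142, 64) [ 44. 429.] [224. 407.]
```

```bash
python3 - <<'E'
from h import *
i=ctrl.camera_info("wrist");K,T0=i["K"],i["T"];g=np.load("g.npy");p0=ctrl.sense()["tcp_pos"]
for z in (209,97.6,80.2,65.2,55.2,51.3):
    T=T0.copy();T[2,3]+=z-p0[2]
    if z==97.6:T[:2,3]+=np.array([613.7,-65.9])-p0[:2]
    if z==209:T[:2,3]+=np.array([581.5,11.3])-p0[:2]
    print(z,[(p,projw(K,T,g2w(g,p)).round(1)) for p in((-22,-142,64),(-22,-98,64),(-11,-120,75),(-11,-120,67))])
E
python3 - <<'E'
import cv2
a=cv2.imread("pics/w2.png")
cv2.imwrite("pics/w2a.png",cv2.resize(a[160:280,220:340],None,fx=5,fy=5,interpolation=cv2.INTER_CUBIC)*2)
E
```

```text
209 [((-22, -142, 64), array([168.1, 171. ])), ((-22, -98, 64), array([210.5, 170. ])), ((-11, -120, 75), array([186.6, 183.6])), ((-11, -120, 67), array([188.8, 181.9]))]
97.6 [((-22, -142, 64), array([236.5, 196.2])), ((-22, -98, 64), array([306.2, 196.1])), ((-11, -120, 75), array([271. , 218.2])), ((-11, -120, 67), array([271.3, 214.2]))]
80.2 [((-22, -142, 64), array([238.3, 205.4])), ((-22, -98, 64), array([314.1, 205.4])), ((-11, -120, 75), array([276.1, 229.9])), ((-11, -120, 67), array([276.2, 225.1]))]
65.2 [((-22, -142, 64), array([235.1, 213.1])), ((-22, -98, 64), array([317.1, 213.1])), ((-11, -120, 75), array([276., 240.])), ((-11, -120, 67), array([276.1, 234.4]))]
55.2 [((-22, -142, 64), array([232.6, 219. ])), ((-22, -98, 64), array([319.4, 219. ])), ((-11, -120, 75), array([275.9, 247.7])), ((-11, -120, 67), array([276. , 241.5]))]
51.3 [((-22, -142, 64), array([231.6, 221.4])), ((-22, -98, 64), array([320.3, 221.4])), ((-11, -120, 75), array([275.8, 251. ])), ((-11, -120, 67), array([275.9, 244.5]))]
```

View pics/w2a.png

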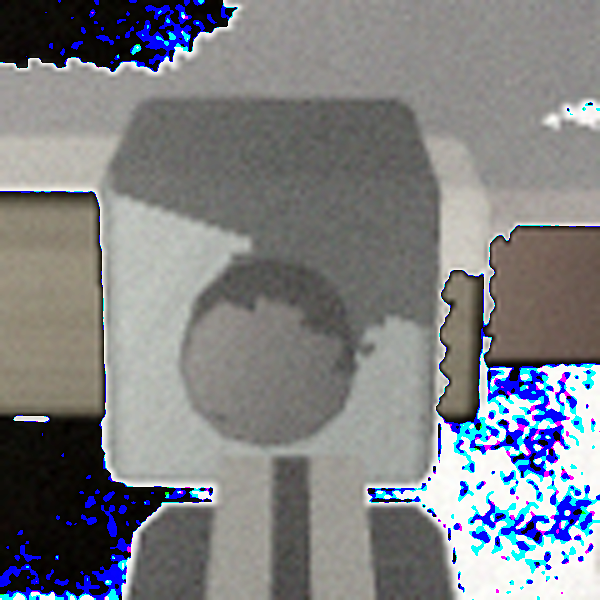

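```bash
python3 -m creep '[[[0,0,0,0,0,0.001,0],[0,0,0,0,0,0.001,0],[0,0,0,0,0,0.001,0],[0,0,0,0,0,0,0]]]'
python3 -m creep '[[[0,0,0,0,0,0.001,0],[0,0,0,0,0,0.001,0],[0,0,0,0,0,0.001,0],[0,0,0,0,0,0,0]]]'
```

```text
t: 9.02
tcp_pos: [613.8, -69.3, 48.2]
tcp_rot: [3.142, -0.0, 1.944]
contact_force: [0.3, 0.2, 0.2]
gripper_width: -0.2
t: 9.35
tcp_pos: [613.8, -69.3, 45.2]
tcp_rot: [3.142, -0.0, 1.944]
contact_force: [1.0, -0.7, 0.7]
gripper_width: 0.1
```

```bash
python3 -m creep '[[[0,0,0,0,0,0.001,0],[0,0,0,0,0,0.001,0],[0,0,0,0,0,0,0]]]'
python3 - <<'E'
from bench import ctrl
import cv2,numpy as np
def g(c): return np.clip((c/255.)**.4*300,0,255).astype('uint8')
c=g(ctrl.capture("scene")[170:270,190:290]);w=g(ctrl.capture("wrist")[190:290,225:325])
cv2.imwrite("pics/sw10.png",cv2.resize(np.hstack([c,w]),None,fx=4,fy=4,interpolation=cv2.INTER_CUBIC)[:,:,::-1])
E
```

```text
t: 9.6
tcp_pos: [613.9, -69.3, 45.0]
tcp_rot: [3.141, 0.001, 1.944]
contact_force: [-6.3, 0.9, 18.7]
gripper_width: 0.2
```

View pics/sw10.png

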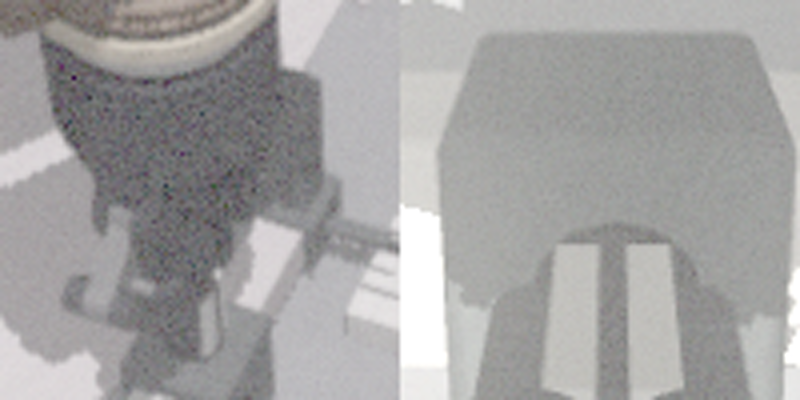

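```bash
python3 -c "
from bench import ctrl
s=ctrl.sense();print(s['wrist_torque'],s['contact_force'],s['tcp_pos'])"
python3 -m creep '[[[0,0,0,0,0,-0.002,0],[0,0,0,0,0,-0.010,0],[0,0,0,0,0,-0.02,0],[0,0,0,0,0,-0.02,0],[0,0,0,0,0,0,0],[0,0,0,0,0,0,0]]]'
python3 - <<'E'
from bench import ctrl
import cv2,numpy as np
def g(c): return np.clip((c/255.)**.4*300,0,255).astype('uint8')
c=g(ctrl.capture("scene")[170:270,190:290]);w=g(ctrl.capture("wrist")[160:260,225:325])
cv2.imwrite("pics/sw11.png",cv2.resize(np.hstack([c,w]),None,fx=4,fy=4,interpolation=cv2.INTER_CUBIC)[:,:,::-1])
E
```

```text
[0.09221165 1.02396024 0.03729814] [-5.38964457  0.66754028 20.05249625] [613.89888    -69.28820038  45.01251341]
t: 10.2
tcp_pos: [614.2, -69.4, 96.5]
tcp_rot: [3.14, 0.001, 1.944]
contact_force: [0.4, 0.9, -0.4]
gripper_width: 0.0
```

View pics/sw11.png

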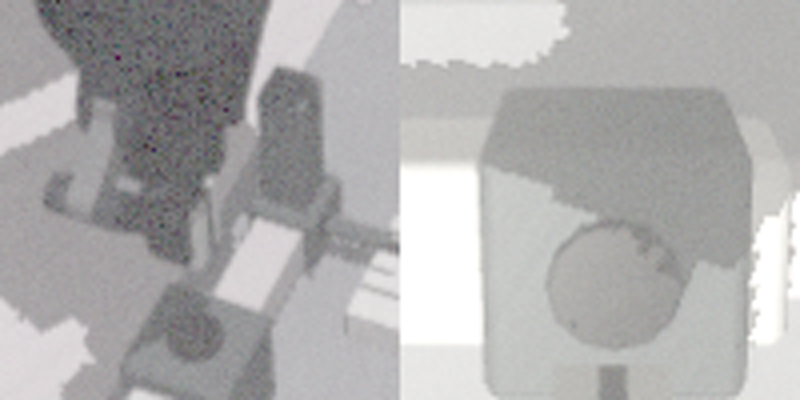

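```bash
python3 -m creep '[[[0,0,0,0,0,-0.03,0.0854],[0,0,0,0.03,0,0,0.0854],[0,0,0,0.03,0,0,0.0854],[0,0,0,0.03,0,0,0.0854],[0,0,0,0,0,0,0.0854],[0,0,0,0,0,0,0.0854]]]'
python3 where.py "(0,-30,58)"
python3 - <<'E'
from bench import ctrl
import cv2,numpy as np
def g(c): return np.clip((c/255.)**.4*300,0,255).astype('uint8')
c=g(ctrl.capture("scene")[100:280,150:350]);w=g(ctrl.capture("wrist")[140:320,180:380])
cv2.imwrite("pics/sw12.png",cv2.resize(np.hstack([c,w]),None,fx=2,fy=2,interpolation=cv2.INTER_CUBIC)[:,:,::-1])
E
```

```text
t: 10.8
tcp_pos: [580.3, 15.7, 124.8]
tcp_rot: [-3.14, -0.001, 1.947]
contact_force: [0.8, 0.2, -0.5]
gripper_width: 72.4
t 10.8 tcp [580.3  15.7 124.8] shift mm [-1.7  0.6 66.8] turn units [-0.012 -0.006  0.023] F [ 0.8  0.2 -0.5] w 72.4
```

View pics/sw12.png

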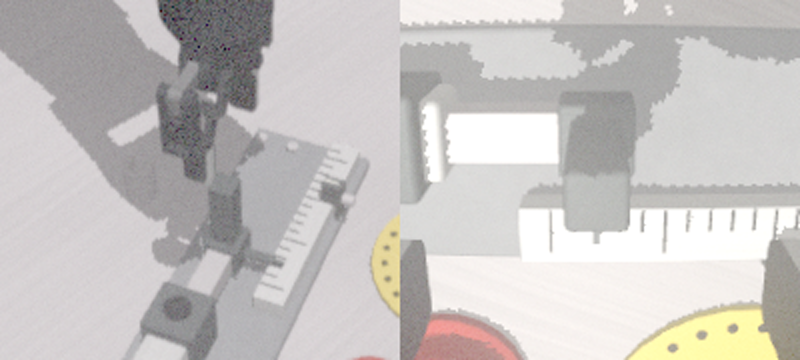

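```bash
python3 -m creep '[[[0,0,0.02,-0.001,0.0005,0.01,0.0854],[0,0,0,0,0,0.015,0.0854],[0,0,0,0,0,0.015,0.0854],[0,0,0,0,0,0.012,0.0854],[0,0,0,0,0,0.008,0.0854],[0,0,0,0,0,0.005,0.0854],[0,0,0,0,0,0,0.0854]]]'
python3 - <<'E'
from bench import ctrl
import cv2,numpy as np
def g(c): return np.clip((c/255.)**.4*300,0,255).astype('uint8')
c=g(ctrl.capture("scene")[100:280,150:350]);w=g(ctrl.capture("wrist")[140:320,180:380])
cv2.imwrite("pics/sw13.png",cv2.resize(np.hstack([c,w]),None,fx=2,fy=2,interpolation=cv2.INTER_CUBIC)[:,:,::-1])
E
```

```text
t: 11.48
tcp_pos: [581.4, 13.3, 59.1]
tcp_rot: [-3.14, -0.001, 1.942]
contact_force: [-0.6, -0.2, 0.8]
gripper_width: 85.4
```

View pics/sw13.png

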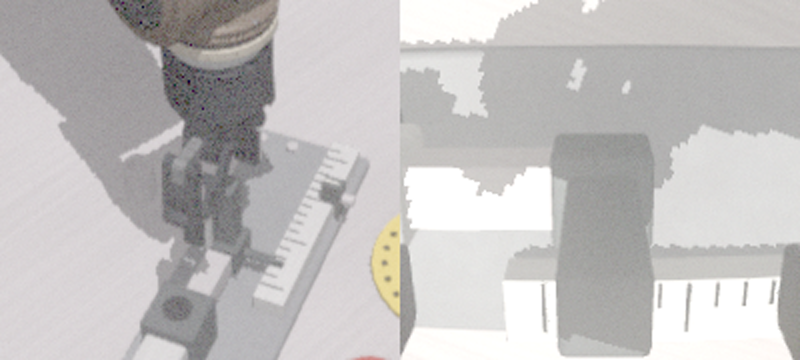

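```bash
python3 -m creep '[[[0,0,0,0,0,0,0],[0,0,0,0,0,0,0],[0,0,0,0,0,0,0],[0,0,0,0,0,0,0],[0,0,0,0,0,0,0],[0,0,0,0,0,0,0],[0,0,0,0,0,0,0]]]'
python3 where.py "(0,-30,58)"
python3 - <<'E'
from bench import ctrl
import cv2,numpy as np
def g(c): return np.clip((c/255.)**.4*300,0,255).astype('uint8')
c=g(ctrl.capture("scene")[100:280,150:350]);w=g(ctrl.capture("wrist")[140:320,180:380])
cv2.imwrite("pics/sw14.png",cv2.resize(np.hstack([c,w]),None,fx=2,fy=2,interpolation=cv2.INTER_CUBIC)[:,:,::-1])
E
```

```text
t: 12.17
tcp_pos: [581.4, 14.9, 60.9]
tcp_rot: [3.142, -0.001, 1.942]
contact_force: [-2.4, 9.4, 6.1]
gripper_width: 19.0
t 12.1667 tcp [581.4  14.9  60.9] shift mm [-0.6 -0.2  2.9] turn units [ 0.001 -0.013 -0.018] F [-2.4  9.4  6.1] w 19.0
```

View pics/sw14.png

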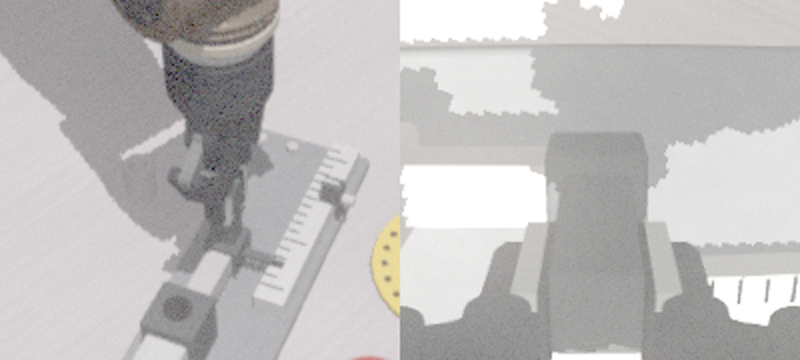

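```bash
python3 -m creep '[[[0,0,0,0.002,0,0,0],[0,0,0,0.004,0,0,0],[0,0,0,0.006,0,0,0],[0,0,0,0.006,0,0,0],[0,0,0,0,0,0,0]]]'
python3 where.py "(0,-30,58)"
python3 - <<'E'
from bench import ctrl
import cv2,numpy as np
def g(c): return np.clip((c/255.)**.4*300,0,255).astype('uint8')
c=g(ctrl.capture("scene")[100:280,150:350]);w=g(ctrl.capture("wrist")[140:320,180:380])
cv2.imwrite("pics/sw15.png",cv2.resize(np.hstack([c,w]),None,fx=2,fy=2,interpolation=cv2.INTER_CUBIC)[:,:,::-1])
E
```

```text
t: 12.68
tcp_pos: [575.2, 30.9, 60.9]
tcp_rot: [3.141, 0.001, 1.943]
contact_force: [-1.7, -3.2, 5.2]
gripper_width: 18.9
t 12.6833 tcp [575.2  30.9  60.9] shift mm [-17.7  -0.3   2.9] turn units [ 0.006  0.006 -0.014] F [-1.7 -3.2  5.2] w 18.9
```

View pics/sw15.png

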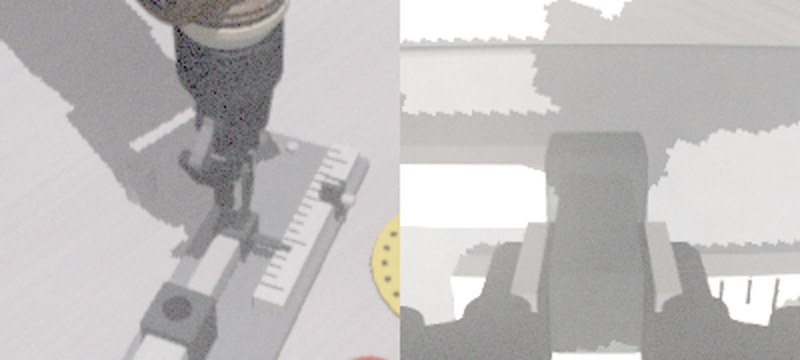

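```bash
python3 -m creep '[[[0,0,0,0.004,0,0,0],[0,0,0,0.006,0,0,0],[0,0,0,0.006,0,0,0],[0,0,0,0.006,0,0,0],[0,0,0,0.006,0,0,0],[0,0,0,0.006,0,0,0],[0,0,0,0.006,0,0,0],[0,0,0,0.006,0,0,0],[0,0,0,0.006,0,0,0],[0,0,0,0.006,0,0,0],[0,0,0,0.004,0,0,0],[0,0,0,0.002,0,0,0],[0,0,0,0,0,0,0],[0,0,0,0,0,0,0]]]'
python3 where.py "(0,54.5,58)"
python3 - <<'E'
from bench import ctrl
import cv2,numpy as np
def g(c): return np.clip((c/255.)**.6*330,0,255).astype('uint8')
a=ctrl.capture("scene");w=ctrl.capture("wrist");t=ctrl.capture("top")
for n,i in zip("swt",(a,w,t)): cv2.imwrite(f"pics/f16{n}.png",i[:,:,::-1])
c=g(a[150:280,220:350])
cv2.imwrite("pics/s16.png",cv2.resize(c,None,fx=4.5,fy=4.5,interpolation=cv2.INTER_CUBIC)[:,:,::-1])
cv2.imwrite("pics/wt16.png",cv2.resize(np.vstack([g(w[120:300,180:420]),g(t[160:340,170:410])]),None,fx=1.6,fy=1.6)[:,:,::-1])
E
```

```text
t: 13.95
tcp_pos: [552.0, 90.0, 60.9]
tcp_rot: [3.141, 0.001, 1.943]
contact_force: [-2.3, -4.4, 6.8]
gripper_width: 19.1
t 13.95 tcp [552.   90.   60.9] shift mm [ 3.4 -0.2  2.9] turn units [ 0.003  0.006 -0.016] F [-2.3 -4.4  6.8] w 19.1
```

View pics/s16.png

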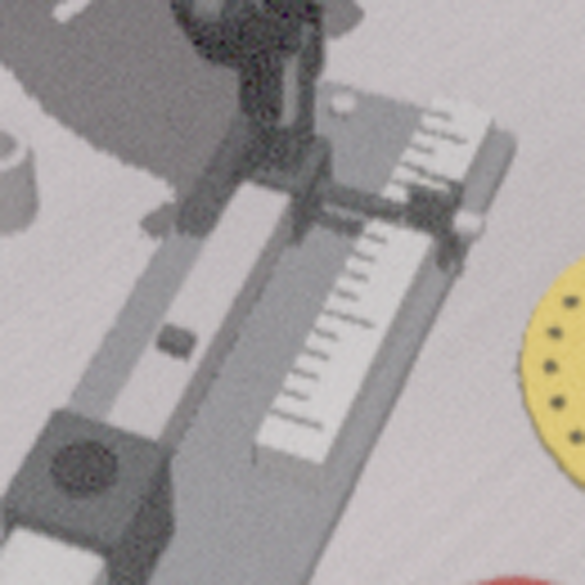

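View pics/wt16.png

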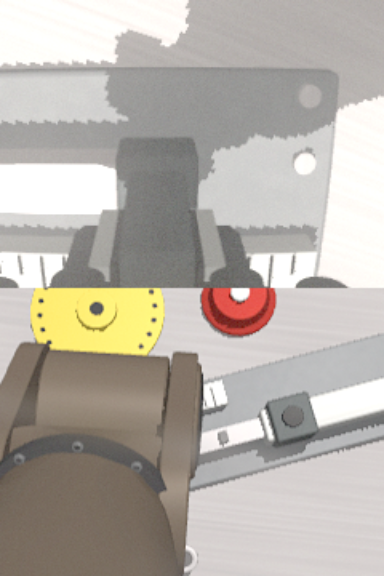

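Run:
```python
import cv2,numpy as np
a=cv2.imread("pics/f16s.png")[180:220,280:335].astype(float)
cv2.imwrite("pics/z16.png",cv2.resize(np.clip((a/255)**.5*300,0,255).astype('uint8'),None,fx=14,fy=14,interpolation=cv2.INTER_CUBIC))
from h import *
S=ctrl.camera_info("scene");g=np.load("g.npy")
f=lambda p:((proj(S,g2w(g,p))-[280,180]+.5)*14-.5).round()
c=54.6
print("clip top corners",[f((x,c+d,52)) for x in(51,65) for d in(-6,6)],"line",f((51,c,52)),f((65,c,52)))
for y in(50,52,54):print("ptr",y,f((49,y,38)),f((20,y,38)))
```

```text
clip top corners [array([435., 186.]), array([470., 117.]), array([546., 219.]), array([581., 150.])] line [453. 151.] [564. 184.]
ptr 50 [420. 252.] [196. 185.]
ptr 52 [426. 241.] [202. 174.]
ptr 54 [432. 229.] [208. 163.]
```

View pics/z16.png

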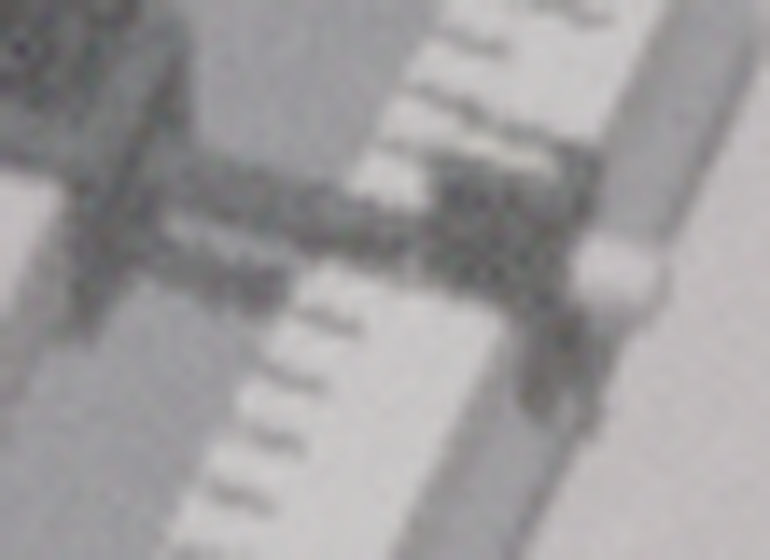

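```bash
python3 -m creep '[[[0,0,0,0.002,0,0,0],[0,0,0,0.0023,0,0,0],[0,0,0,0,0,0,0],[0,0,0,0,0,0,0]]]'
python3 - <<'E'
from h import *
import cv2
p=ctrl.sense()["tcp_pos"];print(p,np.hypot(*(p[:2]-[581.4,14.9])))
a=np.mean([ctrl.capture("scene").astype(float) for _ in range(16)],0)
np.save("avg17.npy",a)
a=a[180:220,280:335,::-1]
cv2.imwrite("pics/z17.png",cv2.resize(np.clip((a/255)**.5*300,0,255).astype('uint8'),None,fx=14,fy=14,interpolation=cv2.INTER_CUBIC))
E
```

```text
t: 14.43
tcp_pos: [550.4, 93.9, 60.9]
tcp_rot: [3.141, 0.001, 1.942]
contact_force: [-2.7, -3.8, 6.1]
gripper_width: 19.2
[550.44682633  93.86663219  60.86932186] 84.81643685041703
```

View pics/z17.png

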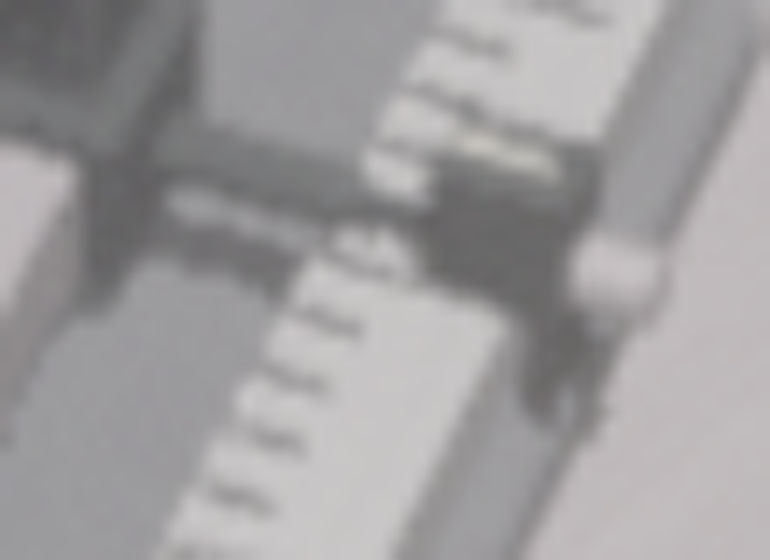

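Run:
```python
from h import *
S=ctrl.camera_info("scene");g=np.load("g.npy")
f=lambda p:((proj(S,g2w(g,p))-[280,180]+.5)*14-.5).round()
for y in range(0,100,10):print(y,f((37,y,30)),f((42,y,30)))
for c in(54.6,56,57):print("clip",c,"line",f((51,c,52)),f((65,c,52)),"front low",f((51,c-6,30)),f((65,c-6,30)),"far",f((51,c+6,52)),f((65,c+6,52)))
for y in(54,55,56):print("ptr",y,f((49,y,38)),f((15,y,38)))
```

```text
0 [173. 562.] [213. 574.]
10 [204. 502.] [244. 514.]
20 [235. 442.] [274. 454.]
30 [266. 384.] [305. 395.]
40 [296. 326.] [334. 337.]
50 [325. 269.] [364. 280.]
60 [355. 212.] [393. 223.]
70 [383. 156.] [422. 168.]
80 [412. 101.] [450. 113.]
90 [440.  47.] [478.  58.]
clip 54.6 line [453. 151.] [564. 184.] front low [429. 309.] [538. 342.] far [470. 117.] [581. 150.]
clip 56 line [457. 143.] [568. 176.] front low [433. 301.] [542. 333.] far [474. 109.] [585. 142.]
clip 57 line [460. 138.] [570. 170.] front low [436. 295.] [545. 328.] far [477. 104.] [587. 136.]
ptr 54 [432. 229.] [170. 151.]
ptr 55 [435. 223.] [173. 146.]
ptr 56 [437. 218.] [176. 140.]
```

Run:
```python
from h import *
import cv2
a=np.load("avg17.npy").mean(2)
print("rows 184..206");print("col",list(range(300,322,1)))
for r in range(184,206):print(r,a[r,300:322].round().astype(int))
S=ctrl.camera_info("scene");g=np.load("g.npy")
for dy in(-1.5,0,1.5):
  for hw in(-1.5,1.5):print(dy,hw,proj(S,g2w(g,(49,57.1+dy+hw,38))).round(2),proj(S,g2w(g,(44,57.1+dy+hw,38))).round(2))
```

```text
rows 184..206
col [300, 301, 302, 303, 304, 305, 306, 307, 308, 309, 310, 311, 312, 313, 314, 315, 316, 317, 318, 319, 320, 321]
184 [ 68  68  68  68  69  69  68  68  73  89 107 109 109 107 105  94  97 109
 111 110 110 109]
185 [ 68  68  68  68  69  69  69  69  76  97  97 103 110 109 109 109 108 111
 111 110 110 110]
186 [ 68  68  69  69  68  69  69  72  79  78  72  82  94  97 102 108 110 111
 111 110 110 110]
187 [ 68  69  68  69  67  68  70  81 104 104  91  76  67  62  83 100 104 108
 109 110 110 110]
188 [ 69  69  68  70  69  68  71  92 107 109 108 104  85  62  66  80  83  95
  98 104 108 109]
189 [ 66  68  69  69  69  68  70  93  96 101 103 101  91  85  83  74  62  63
  65  83  93  96]
190 [ 56  58  63  64  66  68  80  76  72  81  80  78  79  98 105  95  81  76
  71  58  52  54]
191 [ 45  46  48  52  57  66 100 103  92  81  62  47  49  55  62  77  90  97
  90  68  45  42]
192 [ 43  43  44  45  48  56  86 103 107 102  73  45  40  41  44  48  53  58
  65  67  46  42]
193 [39 41 43 44 47 48 62 82 94 92 59 35 33 36 40 41 41 44 45 47 42 38]
194 [37 38 37 42 40 40 40 47 52 59 52 35 31 
[... 544 characters left out ...]
6 102 109 111 111 110 108 108 105  92  75  69  58  43  35  31
  32  35  45  61]
202 [ 82  77  72  82  95 100 110 111 110 111 110 108 106 103  92  72  49  37
  32  34  34  40]
203 [108 104  92  78  75  79 108 111 110 111 111 110 108 110 107  95  63  44
  34  33  30  34]
204 [109 108 108 109 106  98 110 110 112 111 111 109 110 110 107  83  63  47
  34  31  30  31]
205 [102 107 111 112 111 110 111 111 111 110 109 110 110 110  99  69  59  44
  34  33  31  33]
-1.5 -1.5 [310.39 195.86] [307.61 195.04]
-1.5 1.5 [311.01 194.64] [308.24 193.82]
0 -1.5 [310.7  195.25] [307.93 194.43]
0 1.5 [311.31 194.04] [308.55 193.22]
1.5 -1.5 [311.01 194.64] [308.24 193.82]
1.5 1.5 [311.62 193.43] [308.86 192.61]
```

```bash
python3 -m creep '[[[0,0,0,0.0005,0,0,0],[0,0,0,0,0,0,0],[0,0,0,0,0,0,0],[0,0,0,0,0,0,0],[0,0,0,0,0,0,0],[0,0,0,0,0,0,0]]]'
python3 - <<'E'
from h import *
import cv2
s=ctrl.sense();p=s["tcp_pos"];print(s["t"],p,np.hypot(*(p[:2]-[581.4,14.9])),s["contact_force"],s["gripper_width"],abs(s["dq"]).max())
a=ctrl.capture("scene")
cv2.imwrite("pics/s18.png",cv2.resize(np.clip((a[130:300,180:400]/255.)**.6*330,0,255).astype('uint8'),None,fx=3.4,fy=3.4,interpolation=cv2.INTER_CUBIC)[:,:,::-1])
E
```

```text
t: 15.73
tcp_pos: [550.3, 94.2, 60.9]
tcp_rot: [3.141, 0.001, 1.942]
contact_force: [-1.0, -4.3, 6.4]
gripper_width: 19.2
15.7333 [550.32004355  94.2277798   60.88200372] 85.1989456601838 [-0.99762305 -4.32982348  6.42003883] 19.189123351363985 0.0015925124845857285
```

View pics/s18.png

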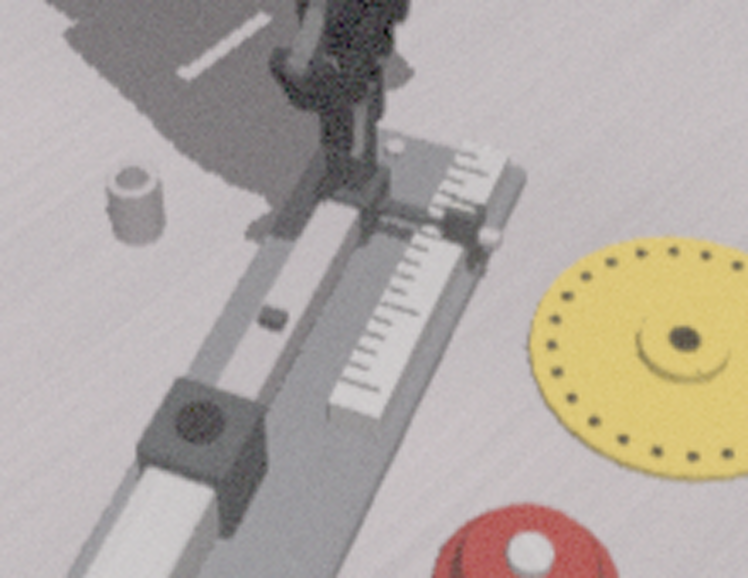

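```bash
python3 -c "
from bench import ctrl
print(ctrl.sign_off())"
```

```text
the job is handed in; nothing more can be done
None
```

I pressed the lock button down to its hard stop, gripped the post across its gauge-y faces, and drew the arm out. I handed it in at t ≈ 15.8 s, still holding against the spring.

**Button:** the press peaked at about 20 N. A picture after lifting off showed the button sunk, and the arm then slid freely.

**Grip and draw:** the gripper read 19.2 mm on the 20 mm post, with a steady return-spring pull of about 4 N. The tool measured 85.2 mm of travel from the shut position. The last picture shows the pointer at the clip. The disc, cap and socket were not touched. The socket and disc look in place in that picture, and the cap is cut off at its lower edge.

**Checks that disagreed:**
- **Set point:** my readings for the clip's position were about 85.2 mm of draw from the wrist camera, 85.5 mm from the top camera, and 84.4 to 86 mm from the scene camera. I expect the pointer to be within about 1 mm of the clip's middle.
- **Fingertips:** the button reached its stop at a tool height of 45 mm. That puts the fingertips about 22 mm behind the tool point, not the stated 14 mm ahead, so I set the grip height by what I saw.
- **Upward force:** about 6 N of upward force stayed on the tool after the grip closed.

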